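# Move a row of hammers to the storage rack in the same order

### The job

Move the three hammers and the mallet from the full grey returns rack into the empty plywood storage rack beside it, keeping them in the same left-to-right order. Lower each one in gently, never dropping it, until its handle lies level in the front and back notch with the head just clear behind the back board and the same way up as before. Leave the glue bottle and the nail jar between the racks standing where they are.

Things in the scene. Friction and masses are not known exactly. Their poses are not given: they have to be found in the camera images.
- pin_grip (a point): Smallest hammer: slim dark steel head 19 mm wide, thin wedge up, 41 mm below to 37 mm above the handle axis; handle 16 mm wide; 0.2 kg. Point: on the axis of the pale 26 mm high handle, midway between the two boards it lies across, 75 mm above the table; head axis 72 mm ahead, handle end 125 mm behind. x: along the handle to the head, y: across it (squeeze along y), z: up.
- round_grip (a point): Hammer whose head is a plain upright dark steel cylinder, 27 mm diameter, 84 mm long; handle 18 mm wide; 0.33 kg. Point: on the axis of the pale 26 mm high handle, midway between the two boards it lies across, 75 mm above the table; head axis 74 mm ahead, handle end 150 mm behind. x: along the handle to the head, y: across it (squeeze along y), z: up.
- claw_grip (a point): Claw hammer: bright steel head, 28 mm face down, two claw prongs up, 42 mm below to 44 mm above the handle axis; handle 18 mm wide, black end cap; 0.32 kg. Point: on the axis of the pale 26 mm high handle, midway between the two boards it lies across, 75 mm above the table; head axis 75 mm ahead, handle end 166 mm behind. x: along the handle to the head, y: across it (squeeze along y), z: up.
- mallet_grip (a point): Mallet: fat upright black rubber cylinder head, 46 mm diameter, 86 mm long; handle 20 mm wide; 0.3 kg. Point: on the axis of the pale 26 mm high handle, midway between the two boards it lies across, 75 mm above the table; head axis 84 mm ahead, handle end 160 mm behind. x: along the handle to the head, y: across it (squeeze along y), z: up.
- slot_a_seat (a point): One of four equal empty notch pairs, 72 mm apart, of the plywood storage rack, told apart by place in the row (the letter tells nothing). Point: where the grip point of a seated tool comes, 75 mm up, midway between the two boards. x: to the back board (head side), y: along the row to the left, z: up. Boards 12 mm thick, inner faces 35 mm ahead of and behind the point, tops 21 mm above it.
- slot_b_seat (a point): One of four equal empty notch pairs, 72 mm apart, of the plywood storage rack, told apart by place in the row (the letter tells nothing). Point: where the grip point of a seated tool comes, 75 mm up, midway between the two boards. x: to the back board (head side), y: along the row to the left, z: up. Slot 24 mm wide, bottom 13 mm below the point, straight for 16 mm, then flaring to 44 mm at the top.
- slot_c_seat (a point): One of four equal empty notch pairs, 72 mm apart, of the plywood storage rack, told apart by place in the row (the letter tells nothing). Point: where the grip point of a seated tool comes, 75 mm up, midway between the two boards. x: to the back board (head side), y: along the row to the left, z: up. The grey returns rack with equal notches stands 372 mm to the left, parallel to it.
- slot_d_seat (a point): One of four equal empty notch pairs, 72 mm apart, of the plywood storage rack, told apart by place in the row (the letter tells nothing). Point: where the grip point of a seated tool comes, 75 mm up, midway between the two boards. x: to the back board (head side), y: along the row to the left, z: up. Seated, the head clears the back board by about 13 mm.
- glue_mid (a point): White glue bottle with orange cap, 40 mm diameter, 115 mm tall, loose, standing in the gap between the racks beside the tool heads; point at its centre, 57 mm above the table, z up. To be left standing where it is.
- jar_mid (a point): Squat pale nail jar with a metal lid, 48 mm diameter, 60 mm tall, loose, standing in the gap between the racks beside the handle ends; point at its centre, 30 mm above the table, z up. To be left standing where it is.
Not all that is in view belongs to the job. Leave any turquoise look-alike of the part that bears jar_mid alone.

How it is judged:
By the outcome, as a careful person would: the job done as asked, in the order asked, and still so for the second after the job is handed in, with the robot touching nothing.
It also fails if it takes over 109 s, if anything falls off the work surface, if the arm or the gripper's body presses on something with over 40 N, if the wrist force passes 120 N, or if a joint passes its speed limit or range.

### The arm

A 7-joint arm with a two-finger parallel gripper is mounted at the origin on the work surface. World frame = base frame: x ahead of the robot, y to its left, z up, the work surface at z = 0. Lengths are in mm, angles in rad, forces in N, time in s.
With the tool pointing down it reaches from about 400 to 875 mm from the base axis. Payload 4.4 kg.
Tool frame: the origin (TCP) lies at the very end of the fingers, on their centre line; the grasp point (between the pads) lies 19 mm behind it; y points along the fingers, z is the direction in which the jaws open and shut, and the axes are right-handed (so a half turn about y gives the same grasp; the last joint's range is limited). The gripper opens to 85 mm and grips with 20 to 120 N. Pads are 22 mm wide; open, the fingers measure 114 mm over their backs; the gripper's body (76 mm by 85 mm) begins 54 mm behind the grasp point. The pads swing forward as they close: fully open they stand 13 mm farther back than shut.
Start: joints at [-1.323, 0.628, 0.038, 1.517, -0.027, 0.996, -0.02], TCP at [200.615, 618.281, 231.313] pointing down, gripper open.
Joint ranges: [-3.06, 3.06], [-0.37, 2.12], [-1.25, 1.32], [0.18, 2.47], [-1.1, 4.24], [0.23, 1.98], [-2.94, 2.94]. Speed limits (rad/s): [2.57, 2.57, 3.14, 3.14, 3.14, 3.14, 3.14].

### API

Orientations are given as [roll, pitch, yaw] about the fixed x, y, z axes, in that order (R = Rz(yaw) Ry(pitch) Rx(roll)).
In Python, from cell import * gives the robot as it stands.
- The arm moves only by the tool apply_moves, never from a script. Its argument "targets" is a list of rows, each a list of 6 numbers: the shift along the tool's x, y, z in units of 40 mm (1.0 is 40 mm), then the turn, a rotation vector about the tool's x, y, z in units of 8 degrees (1.0 is 8 degrees). A call has 1 to 12 rows; each row shifts and turns the commanded pose from where the row before left it, along the tool's axes as they then stand; what a row does not reach is not made up. A row lasts 1/8 s, in which the tool goes at most 62.5 mm and 10.7 degrees, less where a joint would pass 70% of its speed; a pose out of reach is approached as far as the arm can. A call is refused whole if a number of a shift passes 1 or a number of a turn 1, either way. A call with a gripper value outside its range is refused whole. "jaw" is the gripper command: -1 is shut, 1 is fully open, values between are in proportion, set as the call begins (left out, the last holds). The fingers move at their own pace and stop on an object; the grip force is fixed at half the most. Time passes only in rows, so rows that do not move let the fingers close. It gives the time, the measured TCP pose, the force and the opening at its end, in the units of the state.
- read_state(): the state, without advancing time (a new reading comes with each control period).
- get_image(name): name is "scene" or "top" or "wrist"; returns the picture (384x512x3 uint8, red, green, blue); there is no depth.
- calibration(name): a dict with "fx", "fy", "cx", "cy" (pixels), "k1" (the pictures are not rectified: a ray, as slopes to the right and down, at radius r is drawn at 1 + k1 r^2 times it, then the intrinsics apply), "world_from_camera" (4x4, takes a point from camera to world coordinates). Camera axes: x right, y down, z forward; pixel columns grow to the right and rows downward; lengths in mm; the calibration is good to about 2 mm. A picture is of the moment at which its call begins: read the wrist's pose just before it. calibration takes no time and is no camera call; for the wrist camera it gives the pose at the moment of the call.
- finish_job(): hands the job in, once; it reports no verdict.
The state is a dict: "clock": time; "qpos": joint angles; "qd": joint speeds; "tau": joint torques, N m; "eef_pos": TCP position; "tool_rot": TCP orientation; "force": force on the tool from outside, world axes, zero at the start; "torque": the same for the moment, N m; "width": finger opening in mm.
Only numpy, scipy, OpenCV 4.12 (cv2) and the standard library are available. Lean on these libraries where they do the work, as an engineer would, in place of code of your own. Each camera call takes 0.05 s, during which the arm holds its last target. There are 200 camera calls.

## Working session

There is one attempt and no reset: what is moved stays moved. The work goes in short steps, Python scripts to look and compute and a tool call to move; the robot and the scene stay as the last step left them, time stands still between calls to the robot, and variables do not carry over. Pictures are saved under pics/ and viewed, about 12 in all and at most 16, crops included, and the job is handed in when it is done.

Besides the shell and the picture viewer there is one more tool, called after ">>>" as name([rows], argument=value, ...), one row to a line, values as JSON. apply_moves: Moves the arm, as the interface text tells. Its arguments: {"type":"object","properties":{"targets":{"type":"array"},"jaw":{"type":"number"}},"required":["targets"]}

```bash
mkdir -p pics
python3 - <<'E'
from cell import *
import cv2,numpy as np
s=read_state();print(s)
for n in("top","scene"):
    im=get_image(n);cv2.imwrite(f"pics/{n}0.png",im[...,::-1]);c=calibration(n);print(n,c)
E
```

```text
{'clock': 0.0, 'qpos': array([-1.32280556,  0.62935419,  0.038426  ,  1.51838844, -0.02699794,
        0.99629839, -0.01999327]), 'qd': array([-0.00060315,  0.00124667,  0.00051821, -0.00028938,  0.00035479,
       -0.00149439, -0.00088372]), 'tau': array([ 1.13504284e-03, -5.63392997e+01,  1.22714102e+00, -1.93437016e+01,
        1.12896395e-02,  1.06587005e-02, -1.86386603e-05]), 'eef_pos': array([200.40109398, 617.66544953, 230.37703991]), 'tool_rot': array([-1.57272708e+00, -1.87342568e-05, -3.13770456e-01]), 'force': array([-0.26023741,  0.12748325, -0.52152118]), 'torque': array([-0.05186378,  0.05669722,  0.03502391]), 'width': 85.21038870784864}
top {'fx': 401.16116110696834, 'fy': 401.16116110696834, 'cx': 252.37417515124312, 'cy': 192.80397626890743, 'k1': -0.01974978209835497, 'world_from_camera': array([[-3.03005211e-02, -9.97784213e-01,  5.92329453e-02,
         4.35857264e+02],
       [-9.99509411e-01,  3.07162101e-02,  6.11979573e-03,
         8.92785171e+00],
       [-7.92564716e-03, -5.90184532e-02, -9.98225429e-01,
         1.11793783e+03],
       [ 0.00000000e+00,  0.00000000e+00,  0.00000000e+00,
         1.00000000e+00]])}
scene {'fx': 415.6024957573285, 'fy': 415.6024957573285, 'cx': 255.41056487357304, 'cy': 192.6112840269865, 'k1': -0.04225180231955153, 'world_from_camera': array([[ 8.32715428e-03,  6.97028823e-01, -7.16994755e-01,
         1.15302101e+03],
       [ 9.99749793e-01, -2.06896010e-02, -8.50240179e-03,
         2.64259324e+01],
       [-2.07607545e-02, -7.16744557e-01, -6.97026708e-01,
         7.22707048e+02],
       [ 0.00000000e+00,  0.00000000e+00,  0.00000000e+00,
         1.00000000e+00]])}
```

View pics/top0.png

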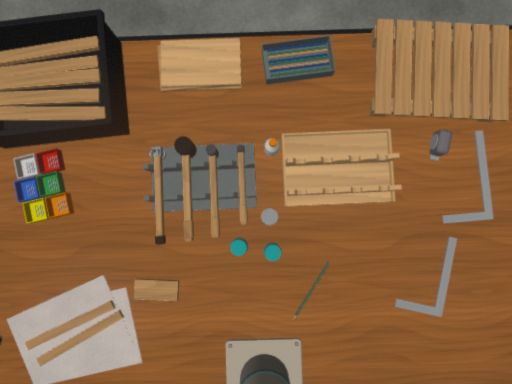

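View pics/scene0.png

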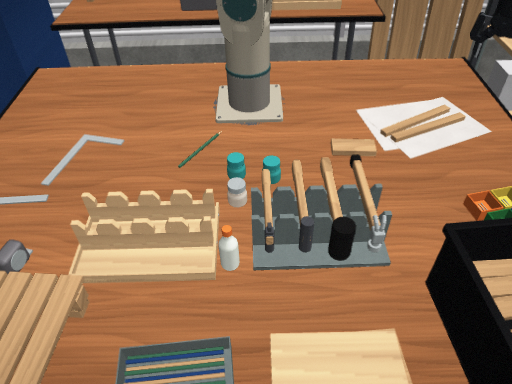

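```bash
cat > h.py <<'E'
from cell import *
import cv2,numpy as np
def ray(n,uv,z,c=None):
    c=c or calibration(n);uv=np.atleast_2d(np.array(uv,float))
    d=np.c_[(uv[:,0]-c['cx'])/c['fx'],(uv[:,1]-c['cy'])/c['fy']];s=d.copy()
    for _ in range(6): s=d/(1+c['k1']*(s**2).sum(1,keepdims=True))
    T=c['world_from_camera'];D=np.c_[s,np.ones(len(s))]@T[:3,:3].T;o=T[:3,3]
    return o+D*((z-o[2])/D[:,2])[:,None]
def pix(n,P,c=None):
    c=c or calibration(n);T=c['world_from_camera'];p=(np.atleast_2d(P)-T[:3,3])@T[:3,:3]
    s=p[:,:2]/p[:,2:];s=s*(1+c['k1']*(s**2).sum(1,keepdims=True))
    return s*[c['fx'],c['fy']]+[c['cx'],c['cy']]
E
python3 - <<'E'
import cv2
a=cv2.imread('pics/top0.png')
cv2.imwrite('pics/top0c.png',cv2.resize(a[125:255,140:410],None,fx=2.95,fy=2.95,interpolation=cv2.INTER_CUBIC))
import numpy as np
for v in (160,170,180,190,200,205,215,225): print(v,[tuple(a[v,u][::-1]) for u in range(206,222)])
E
```

```text
160 [(np.uint8(99), np.uint8(103), np.uint8(101)), (np.uint8(100), np.uint8(105), np.uint8(101)), (np.uint8(115), np.uint8(109), np.uint8(100)), (np.uint8(157), np.uint8(125), np.uint8(91)), (np.uint8(165), np.uint8(127), np.uint8(86)), (np.uint8(164), np.uint8(127), np.uint8(84)), (np.uint8(164), np.uint8(126), np.uint8(82)), (np.uint8(163), np.uint8(126), np.uint8(84)), (np.uint8(151), np.uint8(116), np.uint8(78)), (np.uint8(117), np.uint8(92), np.uint8(64)), (np.uint8(91), np.uint8(83), np.uint8(70)), (np.uint8(99), np.uint8(102), np.uint8(99)), (np.uint8(100), np.uint8(105), np.uint8(102)), (np.uint8(100), np.uint8(105), np.uint8(102)), (np.uint8(100), np.uint8(105), np.uint8(103)), (np.uint8(101), np.uint8(106), np.uint8(103))]
170 [(np.uint8(91), np.uint8(96), np.uint8(93)), (np.uint8(91), np.uint8(95), np.uint8(93)), (np.uint8(98), np.uint8(97), np.uint8(91)), (np.uint8(129), np.uint8(110), np.uint8(86)), (np.uint8(166), np.uint8(128), np.uint8(87)), (np.uint8(165), np.uint8(127), np.uint8(85)), (np.uint8(160), np.uint8(123), np.uint8(81)), (np.uint8(156), np.uint8(121), np.ui
[... 4107 characters left out ...]
9), np.uint8(50)), (np.uint8(136), np.uint8(89), np.uint8(49)), (np.uint8(137), np.uint8(88), np.uint8(50)), (np.uint8(135), np.uint8(88), np.uint8(47)), (np.uint8(140), np.uint8(99), np.uint8(61)), (np.uint8(163), np.uint8(125), np.uint8(82)), (np.uint8(163), np.uint8(125), np.uint8(83)), (np.uint8(166), np.uint8(128), np.uint8(84)), (np.uint8(171), np.uint8(132), np.uint8(87)), (np.uint8(169), np.uint8(129), np.uint8(86)), (np.uint8(161), np.uint8(124), np.uint8(82)), (np.uint8(145), np.uint8(112), np.uint8(74)), (np.uint8(122), np.uint8(93), np.uint8(62)), (np.uint8(103), np.uint8(75), np.uint8(50)), (np.uint8(133), np.uint8(87), np.uint8(48)), (np.uint8(136), np.uint8(88), np.uint8(49))]
```

View pics/top0c.png

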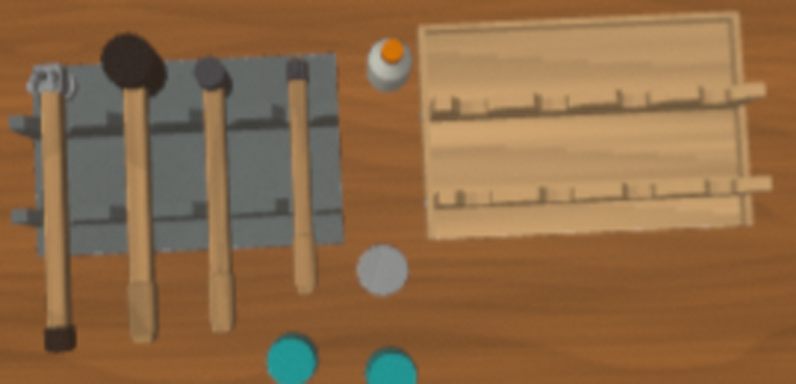

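```bash
cat >> h.py <<'E'
def movevec(dw,R=None):
    "world shift (mm) -> tool units; current tool rot"
    from scipy.spatial.transform import Rotation as Ro
    R=Ro.from_euler('xyz',read_state()['tool_rot']) if R is None else R
    return np.round(R.inv().apply(dw)/40,3)
E
python3 - <<'E'
from h import *
a=cv2.imread('pics/top0.png').astype(float);d=a[...,2]-a[...,0]
g=d
for nm,u0,w in (('claw',158,18),('mallet',187,20),('round',213,18),('pin',241,16)):
    pts=[]
    for v in range(163,206,2):
        r=g[v]; u=int(u0)
        c=u0+ (v-180)*0.07
        k=int(c)-12
        seg=r[k:int(c)+1]; m=35+0*seg
        i=np.where((seg[:-1]<35)&(seg[1:]>=35))[0]
        if len(i): i=i[-1]; pts.append((k+i+(35-seg[i])/(seg[i+1]-seg[i]),v))
    P=ray('top',pts,88)[:,:2]
    f=np.polyfit(P[:,0],P[:,1],1);res=np.std(P[:,1]-np.polyval(f,P[:,0]))
    print(nm,len(P),'slope',f[0].round(4),'y_axis@480',(np.polyval(f,480)-w/2).round(1),res.round(2))
# handle ends & heads by eye: 
print(ray('top',[(160,242),(188.5,240),(215,237),(244,223.5)],88).round(0))
print('rack corners', ray('top',[(282,134),(390,129),(395,201),(285,206)],0).round(0))
hsv=cv2.cvtColor(a.astype('uint8'),cv2.COLOR_BGR2HSV)
s=read_state();print(s['eef_pos'],calibration('wrist')['world_from_camera'].round(3))
cv2.imwrite('pics/w0.png',get_image('wrist')[...,::-1])
E
```

```text
claw 22 slope 0.0153 y_axis@480 259.3 0.27
mallet 22 slope 0.0128 y_axis@480 185.6 0.34
round 22 slope 0.0154 y_axis@480 115.9 0.22
pin 22 slope 0.0107 y_axis@480 42.2 0.3
[[378. 256.  88.]
 [381. 182.  88.]
 [387. 114.  88.]
 [419.  39.  88.]]
rack corners [[ 665.  -73.    0.]
 [ 670. -377.    0.]
 [ 467. -381.    0.]
 [ 463.  -74.    0.]]
[200.39950175 617.74316597 230.49126889] [[ 3.08000e-01  9.02000e-01  3.04000e-01  1.21514e+02]
 [ 9.51000e-01 -2.91000e-01 -1.01000e-01  6.44018e+02]
 [-3.00000e-03  3.20000e-01 -9.47000e-01  3.72942e+02]
 [ 0.00000e+00  0.00000e+00  0.00000e+00  1.00000e+00]]
```

>>> apply_moves([
  [0,-0.83,0,0,-0.783,0],
  [0,-0.83,0,0,-0.783,0],
  [0,-0.84,0,0,-0.783,0],
  [0.8,0,-1,0,0,0],
  [0.8,0,-1,0,0,0],
  [0.8,0,-1,0,0,0],
  [0.8,0,-1,0,0,0],
  [0.8,0,-1,0,0,0],
  [0.8,0,-1,0,0,0],
  [0.8,0,-1,0,0,0],
  [0.8,0,-1,0,0,0],
])

```text
clock: 1.52
eef_pos: [461.9, 300.5, 331.2]
tool_rot: [-1.571, 0.0, 0.014]
force: [1.5, -0.7, -0.7]
width: 85.5
```

>>> apply_moves([
  [0.7,0,-1,0,0,0],
  [0.7,0,-1,0,0,0],
  [0.7,0,-1,0,0,0],
  [0,0,-0.7,0,0,0],
  [0,0,0,0,0,0],
  [0,0,0,0,0,0],
], jaw=0.0)

```text
clock: 2.28
eef_pos: [546.8, 156.6, 331.2]
tool_rot: [-1.57, 0.001, 0.015]
force: [-0.5, -0.0, 0.0]
width: 42.9
```

Run:
```python
from h import *
print(read_state());c=calibration('wrist');print(c)
im=get_image('wrist')[...,::-1];cv2.imwrite('pics/w1.png',im)
np.save('w1.npy',c)
```

```text
{'clock': 2.275, 'qpos': array([-0.37190085,  0.41375021,  0.06621196,  1.61171112, -0.03097474,
        1.11727951,  1.28859924]), 'qd': array([-0.01774867, -0.00044745, -0.00863381, -0.00357695,  0.00294564,
       -0.00017692,  0.00140495]), 'tau': array([ 1.20144513e+00, -4.60245574e+01,  1.80400930e+00, -2.06480563e+01,
        1.25495251e-01,  1.76103174e-02,  1.55749272e-03]), 'eef_pos': array([546.78778484, 156.55781781, 331.17677134]), 'tool_rot': array([-1.56965572e+00,  5.06684337e-04,  1.54861671e-02]), 'force': array([-0.45459226, -0.0257089 ,  0.02596752]), 'torque': array([ 0.06178304,  0.03879847, -0.02972127]), 'width': 42.896944072317034}
{'fx': 288.554709327581, 'fy': 288.554709327581, 'cx': 251.192771507764, 'cy': 192.62136858070664, 'k1': -0.05188231771810602, 'world_from_camera': array([[-1.58791140e-02,  9.47566735e-01,  3.19163183e-01,
         4.63859291e+02],
       [ 9.99873879e-01,  1.49583906e-02,  5.33594727e-03,
         1.55707854e+02],
       [ 2.81998571e-04,  3.19207660e-01, -9.47684753e-01,
         4.73690690e+02],
       [ 0.00000000e+00,  0.00000000e+00,  0.00000000e+00,
         1.00000000e+00]])}
```

View pics/w1.png

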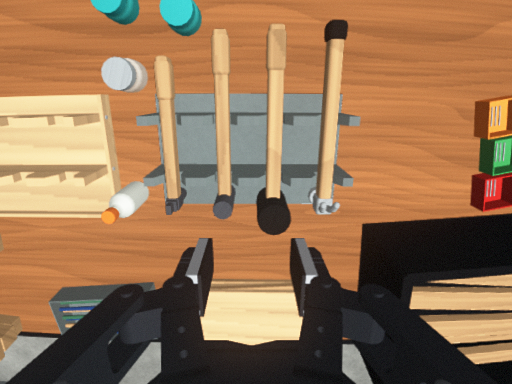

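```bash
python3 - <<'E'
from h import *
a=cv2.imread('pics/w1.png').astype(float);d=a[...,2]-a[...,0];c=np.load('w1.npy',allow_pickle=True).item()
for nm,w,xs,Y,tk in (('pin',16,1,42.5,0),('round',18,1,116,0),('mallet',20,1,186,0),('claw',18,1,259.5,0)):
  out=[]
  for side in (-1,1):
    pts=[]
    for X in np.arange(505,590,4):
        u,v=pix('wrist',[[X,Y+0.014*(X-480),88]],c)[0]; v=int(round(v));k=int(u)
        r=d[v]
        for j in range(0,16):
            i=k+side*j
            if r[i]>=32 and r[i+side]<32:
                pts.append((i+side*(r[i]-32)/(r[i]-r[i+side]),v));break
    P=ray('wrist',pts,88,c)[:,:2];f=np.polyfit(P[:,0],P[:,1],1);out.append((len(P),f[0].round(4),np.polyval(f,541).round(1)))
  print(nm,w,'[right edge(world lower y),left]',out)
# board profile along gaps
for Y in (150,80,222):
    col=[]
    Xs=np.arange(460,640,3)
    uv=pix('wrist',np.c_[Xs,Y+0*Xs+0.014*(Xs-541),96+0*Xs],c)
    col=[int(a[int(v+.5),int(u+.5)].mean()) for u,v in uv]
    print(Y,list(zip(Xs.tolist(),col)))
hsv=0
E
python3 - <<'E'
import cv2
a=cv2.imread('pics/w1.png');cv2.imwrite('pics/w1c.png',cv2.resize(a[80:240,130:370],None,fx=3.3,fy=3.3,interpolation=cv2.INTER_CUBIC))
E
```

```text
pin 16 [right edge(world lower y),left] [(22, np.float64(0.0128), np.float64(36.9)), (22, np.float64(0.018), np.float64(57.4))]
round 18 [right edge(world lower y),left] [(22, np.float64(0.0156), np.float64(109.7)), (22, np.float64(0.0173), np.float64(128.7))]
mallet 20 [right edge(world lower y),left] [(22, np.float64(0.0103), np.float64(177.1)), (22, np.float64(0.0154), np.float64(197.8))]
claw 18 [right edge(world lower y),left] [(22, np.float64(0.0128), np.float64(248.7)), (22, np.float64(0.0199), np.float64(270.2))]
150 [(460, 141), (463, 150), (466, 147), (469, 152), (472, 150), (475, 149), (478, 149), (481, 150), (484, 112), (487, 104), (490, 152), (493, 153), (496, 152), (499, 148), (502, 146), (505, 148), (508, 148), (511, 145), (514, 146), (517, 147), (520, 145), (523, 148), (526, 145), (529, 146), (532, 147), (535, 143), (538, 144), (541, 146), (544, 144), (547, 147), (550, 142), (553, 84), (556, 84), (559, 84), (562, 82), (565, 83), (568, 82), (571, 151), (574, 150), (577, 150), (580, 150), (583, 145), (586, 147), (589, 145), (592, 144), (595, 145), (598, 148), (601, 145)
[... 880 characters left out ...]
(463, 142), (466, 142), (469, 143), (472, 141), (475, 145), (478, 144), (481, 141), (484, 84), (487, 133), (490, 150), (493, 150), (496, 151), (499, 147), (502, 146), (505, 143), (508, 144), (511, 147), (514, 146), (517, 145), (520, 145), (523, 146), (526, 150), (529, 143), (532, 147), (535, 148), (538, 150), (541, 149), (544, 150), (547, 147), (550, 100), (553, 85), (556, 82), (559, 83), (562, 84), (565, 86), (568, 91), (571, 151), (574, 149), (577, 150), (580, 148), (583, 150), (586, 150), (589, 142), (592, 146), (595, 152), (598, 154), (601, 149), (604, 151), (607, 141), (610, 130), (613, 134), (616, 125), (619, 128), (622, 125), (625, 130), (628, 126), (631, 132), (634, 128), (637, 134)]
```

View pics/w1c.png

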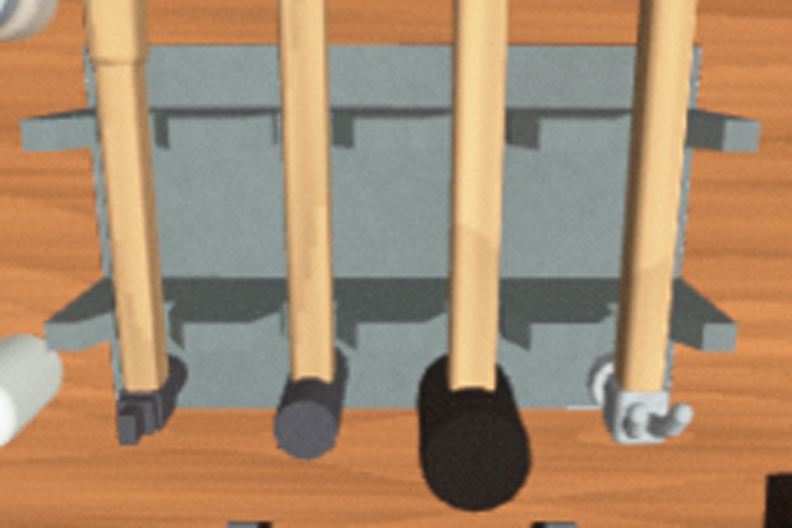

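>>> apply_moves([
  [0,0,-1,0,0,0],
  [0,0,-1,0,0,0],
  [0,0,-1,0,0,0],
  [0,0,-1,0,0,0],
  [0,0,-1,0,0,0],
  [0,0,-1,0,0,0],
  [0,0,-1,0,0,0],
  [0,0,-1,0,0,0],
  [0,0,-1,0,0,0],
  [0,0,-0.35,0,0,0],
  [0,0,0,0,0,0],
  [0,0,0,0,0,0],
])

```text
clock: 3.82
eef_pos: [553.1, -216.2, 331.2]
tool_rot: [-1.569, -0.0, 0.017]
force: [0.5, 0.4, -0.2]
width: 42.3
```

Run:
```python
from h import *
c=np.load('w1.npy',allow_pickle=True).item()
print('heads',ray('wrist',[(273.6,219.4)],118,c).round(1),ray('wrist',[(130+305/3.3,80+425/3.3)],117,c).round(1))
s=read_state();print(s['eef_pos'],s['tool_rot'])
c=calibration('wrist');im=get_image('wrist')[...,::-1];cv2.imwrite('pics/w2.png',im);np.save('w2.npy',c)
print(pix('wrist',[[541,-220+72*k,96] for k in(-1.5,-.5,.5,1.5)],c).round(0))
cv2.imwrite('pics/w2c.png',cv2.resize(im[60:240,90:420],None,fx=2.42,fy=2.42,interpolation=cv2.INTER_CUBIC))
```

```text
heads [[621.1 188.4 118. ]] [[607.3 119.8 117. ]]
[ 553.14047412 -216.1610342   331.21455266] [-1.56909048e+00 -1.49118050e-04  1.73887456e-02]
[[166. 151.]
 [221. 152.]
 [275. 152.]
 [329. 154.]]
```

View pics/w2c.png

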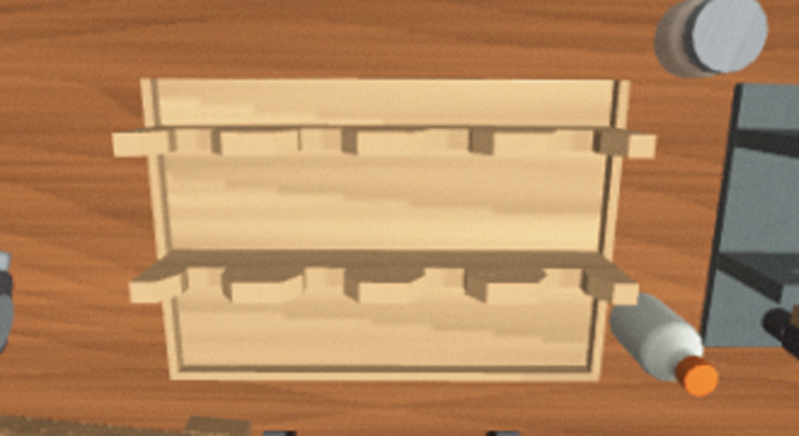

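Run:
```python
from h import *
im=cv2.imread('pics/w2.png');c=np.load('w2.npy',allow_pickle=True).item()
# predicted notch outline for rack centre (541.1,-219.6), yaw .0145
th=.0145
def P(x,y,z): return [541.1+x*np.cos(th)-y*np.sin(th),-219.6+x*np.sin(th)+y*np.cos(th),75+z]
S=5;big=cv2.resize(im[105:200,140:365],None,fx=3.55,fy=3.55,interpolation=cv2.INTER_CUBIC)
big=cv2.resize(im[105:200,140:365],None,fx=3.55,fy=5,interpolation=cv2.INTER_CUBIC)
for k in(-1.5,-.5,.5,1.5):
  for x in(47,-35,35,-47):
    L=[P(x,72*k+y,z) for y,z in((-22,21),(-12,3),(-12,-13),(12,-13),(12,3),(22,21))]
    q=(pix('wrist',L,c)+.5-[140,105])*[3.55,5]
    cv2.polylines(big,[q.astype(np.int32)],False,(0,0,255) if abs(x)>40 else (255,0,0),1)
cv2.imwrite('pics/w2o.png',big)
a=im.astype(int).mean(2)
for Y in(-40-219.6+40,-148,-292):
  X=np.arange(480,620,2);uv=pix('wrist',[P(x-541.1,Y+219.6,21) for x in X],c)
  print(Y,[(int(x),int(a[int(v+.5),int(u+.5)])) for x,(u,v) in zip(X,uv)])
```

```text
-219.60000000000002 [(480, 188), (482, 186), (484, 184), (486, 188), (488, 164), (490, 110), (492, 156), (494, 189), (496, 194), (498, 195), (500, 192), (502, 196), (504, 194), (506, 182), (508, 176), (510, 177), (512, 188), (514, 184), (516, 184), (518, 184), (520, 182), (522, 177), (524, 176), (526, 174), (528, 180), (530, 191), (532, 191), (534, 190), (536, 191), (538, 193), (540, 195), (542, 198), (544, 199), (546, 199), (548, 197), (550, 195), (552, 191), (554, 188), (556, 142), (558, 114), (560, 114), (562, 117), (564, 108), (566, 109), (568, 116), (570, 115), (572, 114), (574, 122), (576, 196), (578, 194), (580, 195), (582, 195), (584, 195), (586, 184), (588, 178), (590, 174), (592, 172), (594, 173), (596, 171), (598, 173), (600, 180), (602, 184), (604, 185), (606, 183), (608, 181), (610, 182), (612, 185), (614, 182), (616, 182), (618, 182)]
-148 [(480, 186), (482, 186), (484, 182), (486, 183), (488, 169), (490, 126), (492, 133), (494, 195), (496, 196), (498, 192), (500, 195), (502, 194), (504, 194), (506, 186), (508, 184), (510, 182), (512, 186), (514, 185), (516, 187), (518,
[... 752 characters left out ...]
97), (504, 191), (506, 177), (508, 171), (510, 172), (512, 180), (514, 178), (516, 182), (518, 178), (520, 176), (522, 182), (524, 189), (526, 198), (528, 196), (530, 193), (532, 192), (534, 189), (536, 188), (538, 191), (540, 193), (542, 196), (544, 194), (546, 192), (548, 189), (550, 181), (552, 180), (554, 175), (556, 133), (558, 121), (560, 114), (562, 112), (564, 107), (566, 113), (568, 114), (570, 114), (572, 111), (574, 137), (576, 189), (578, 194), (580, 195), (582, 194), (584, 196), (586, 196), (588, 178), (590, 173), (592, 184), (594, 188), (596, 186), (598, 186), (600, 188), (602, 188), (604, 182), (606, 182), (608, 180), (610, 180), (612, 183), (614, 183), (616, 183), (618, 187)]
```

View pics/w2o.png

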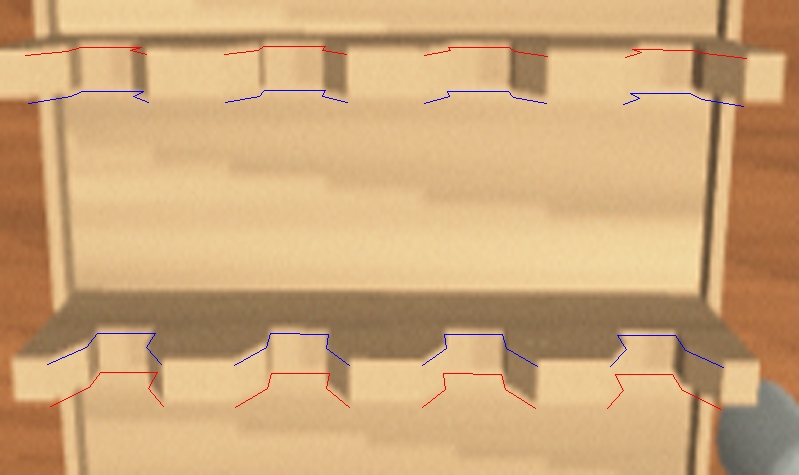

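>>> apply_moves([
  [-0.08,0,1,0,0,0],
  [0,0,1,0,0,0],
  [0,0,1,0,0,0],
  [0,0,1,0,0,0],
  [0,0,1,0,0,0],
  [0,0.5,1,0,0,0],
  [0,1,0.5,0,0,0],
  [0,1,0,0,0,0],
  [0,1,0,0,0,0],
  [0,1,0,0,0,0],
  [0,0.5,0,0,0,0],
  [0,0,0,0,0,0],
])

```text
clock: 5.38
eef_pos: [544.2, 42.5, 130.1]
tool_rot: [-1.57, 0.003, 0.016]
force: [-0.1, 0.4, 0.0]
width: 42.6
```

Run:
```python
from h import *
s=read_state();print(s['eef_pos'],s['tool_rot'])
im=get_image('wrist')[...,::-1];cv2.imwrite('pics/w3.png',im)
```

```text
[544.21968251  42.4993454  130.1050931 ] [-1.57043511  0.00341212  0.01623893]
```

View pics/w3.png

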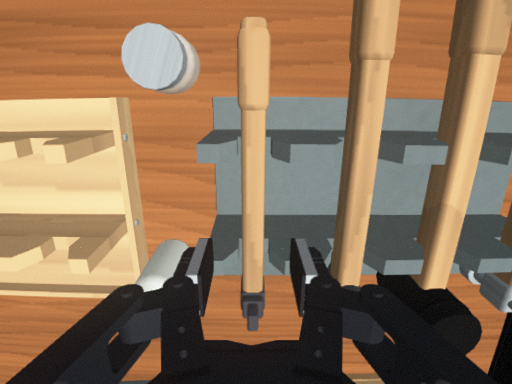

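>>> apply_moves([
  [0.04,0.6,0.02,0,0,0],
  [0,0.6,0,0,0,0],
  [0,0.4,0,0,0,0],
  [0,0.25,0,0,0,0],
  [0,0,0,0,0,0],
  [0,0,0,0,0,0],
])

```text
clock: 6.18
eef_pos: [547.8, 42.0, 57.9]
tool_rot: [-1.571, -0.001, 0.014]
force: [0.2, 0.2, 0.0]
width: 42.5
```

>>> apply_moves([
  [0,0,0,0,0,0],
  [0,0,0,0,0,0],
  [0,0,0,0,0,0],
  [0,0,0,0,0,0],
  [0,0,0,0,0,0],
  [0,0,0,0,0,0],
], jaw=-1)

```text
clock: 6.92
eef_pos: [547.7, 42.1, 58.0]
tool_rot: [-1.57, -0.001, 0.014]
force: [-0.9, 0.1, 6.4]
width: 15.3
```

>>> apply_moves([
  [0,-0.2,0,0,0,0],
  [0,-0.3,0,0,0,0],
  [0,-0.5,0,0,0,0],
  [0,-0.5,0,0,0,0],
  [0,-0.5,0,0,0,0],
  [0,-0.5,0,0,0,0],
  [0,-0.5,0,0,0,0],
  [0,0,0,0,0,0],
  [0,0,0,0,0,0],
])

```text
clock: 8.05
eef_pos: [546.6, 41.9, 176.9]
tool_rot: [-1.571, 0.001, 0.014]
force: [0.1, -0.2, -2.5]
width: 15.0
```

Run:
```python
from h import *
s=read_state();print(s['eef_pos'],s['tool_rot'],s['width'],s['torque'])
im=get_image('wrist')[...,::-1];sc=get_image('scene')[...,::-1]
big=np.hstack([im[:,100:400],cv2.resize(sc[120:300,200:420],None,fx=2.13,fy=2.13)[:384]])
cv2.imwrite('pics/w4.png',big);print(big.shape)
```

```text
[546.60920372  41.90688842 176.88615777] [-1.57084256e+00  9.95560719e-04  1.42339962e-02] 14.997511859780554 [-0.07030442 -0.02130051 -0.04405193]Traceback (most recent call last):
  File "<stdin>", line 4, in <module>
    return _nx.concatenate(arrs, 1, dtype=dtype, casting=casting)
           ~~~~~~~~~~~~~~~^^^^^^^^^^^^^^^^^^^^^^^^^^^^^^^^^^^^^^^
ValueError: all the input array dimensions except for the concatenation axis must match exactly, but along dimension 0, the array at index 0 has size 384 and the array at index 1 has size 383
```

Run:
```python
from h import *
im=get_image('wrist')[...,::-1];sc=get_image('scene')[...,::-1]
big=np.hstack([im[:,100:400],cv2.resize(sc[100:280,200:420],(470,384))])
cv2.imwrite('pics/w4.png',big)
```

```text
(no output)
```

View pics/w4.png

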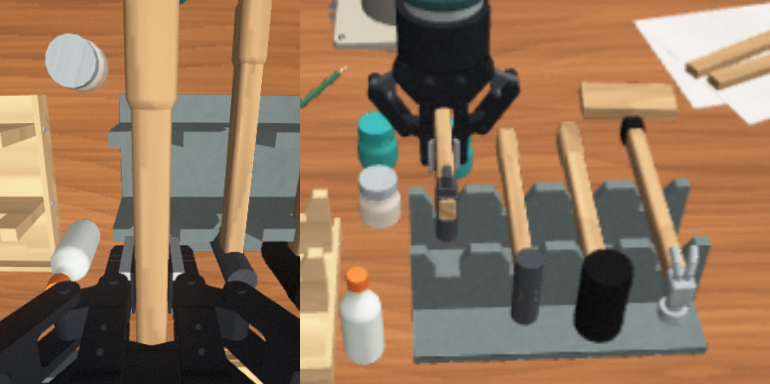

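```bash
cat >> h.py <<'E'
def level(w):
    "slim part of held handle: width across rows -> height of its top relative to expected"
    s=read_state();c=calibration('wrist');im=get_image('wrist').astype(float);d=im[...,0]-im[...,2]
    zt=s['eef_pos'][2]+19+13;out=[]
    o=c['world_from_camera'][:3,3]
    for v in range(130,260,4):
        r=np.where(d[v,235:272]>30)[0]
        if len(r)<5: continue
        u=[235+r[0]-.5,235+r[-1]+.5]
        if r[0]==0 or r[-1]>=36: continue
        P=ray('wrist',[[u[0],v],[u[1],v]],zt,c);W=P[1,1]-P[0,1]
        out.append((P[0,0]-s['eef_pos'][0],W,P[:,1].mean()-s['eef_pos'][1]))
    return np.array(out)
E
python3 - <<'E'
from h import *
o=level(16);print(o[::3].round(1))
E
```

```text
[]
```

```bash
sed -i 's/235:272/218:286/; s/235+r/218+r/g; s/>=36/>=67/; s/range(130,260,4)/range(104,320,4)/' h.py
python3 - <<'E'
from h import *
o=level(16);print(o[::3].round(1))
E
```

```text
[[-72.7  15.4  -0.6]
 [-68.3  15.2  -0.3]
 [-37.1  15.3  -0.1]
 [-31.7  15.1   0.2]
 [-26.   15.3   0.3]
 [-18.3  15.7   0.4]
 [-12.2  14.6   0.3]
 [ -6.   14.8   0.4]
 [  0.5  14.6   0.7]
 [  7.2  14.9   0.8]
 [ 14.2  16.1   0.9]]
```

>>> apply_moves([
  [0,0,-0.4,0,0,0],
  [0,0,-0.8,0,0,0],
  [0,0,-1,0,0,0],
  [0,0,-1,0,0,0],
  [0,0,-1,0,0,0],
  [0,0,-1,0,0,0],
  [0,0,-1,0,0,0],
  [0,0,-1,0,0,0],
  [0,0,-1,0,0,0],
  [0,0,-0.7,0,0,0],
  [0,0,-0.35,0,0,0],
  [0,0,0,0,0,0],
])

```text
clock: 9.85
eef_pos: [551.6, -329.2, 177.0]
tool_rot: [-1.571, 0.001, 0.012]
force: [0.2, 0.3, -1.8]
width: 15.2
```

>>> apply_moves([
  [0,0.4,0,0,0,0],
  [0,0.5,0,0,0,0],
  [0,0.4,0,0,0,0],
  [0,0.3,0,0,0,0],
  [0,0,0,0,0,0],
])

```text
clock: 10.48
eef_pos: [551.9, -327.2, 112.0]
tool_rot: [-1.57, 0.002, 0.015]
force: [-0.4, -0.5, -1.9]
width: 15.1
```

Run:
```python
from h import *
s=read_state();print(s['eef_pos'],s['tool_rot'],s['force'])
im=get_image('wrist')[...,::-1];sc=get_image('scene')[...,::-1]
big=np.hstack([im[:,100:400],cv2.resize(sc[130:310,50:270],(470,384))])
cv2.imwrite('pics/w5.png',big)
```

```text
[ 551.88735821 -327.21933631  112.00980842] [-1.5695142   0.00200115  0.01470503] [-0.41926496 -0.50967015 -1.92455541]
```

View pics/w5.png

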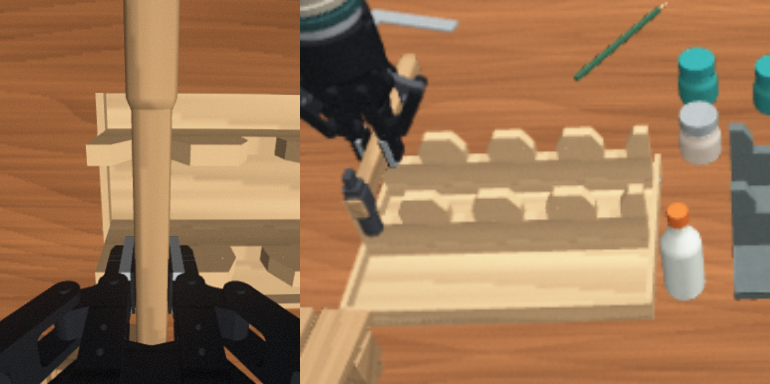

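>>> apply_moves([
  [0,0.35,0,0,0,0],
  [0,0.35,0,0,0,0],
  [0,0.25,0,0,0,0],
  [0,0.15,0,0,0,0],
  [0,0.1,0,0,0,0],
  [0,0,0,0,0,0],
])

```text
clock: 11.32
eef_pos: [552.4, -328.0, 65.1]
tool_rot: [-1.571, 0.0, 0.014]
force: [0.8, -0.3, -1.9]
width: 15.0
```

>>> apply_moves([
  [0,0.06,0,0,0,0],
  [0,0.05,0,0,0,0],
  [0,0,0,0,0,0],
])

```text
clock: 11.7
eef_pos: [552.4, -328.0, 60.8]
tool_rot: [-1.571, 0.0, 0.014]
force: [-0.6, 0.3, -2.2]
width: 15.2
```

>>> apply_moves([
  [0,0.04,0,0,0,0],
  [0,0.03,0,0,0,0],
  [0,0,0,0,0,0],
])

```text
clock: 12.08
eef_pos: [552.5, -328.0, 58.1]
tool_rot: [-1.571, -0.0, 0.014]
force: [-0.2, 0.2, -0.9]
width: 14.9
```

>>> apply_moves([
  [0,0.025,0,0,0,0],
  [0,0,0,0,0,0],
])

```text
clock: 12.32
eef_pos: [552.5, -328.0, 58.0]
tool_rot: [-1.571, -0.0, 0.014]
force: [-2.5, 1.1, 5.0]
width: 15.4
```

>>> apply_moves([
  [0,0,0,0,0,0],
  [0,0,0,0,0,0],
  [0,0,0,0,0,0],
  [0,0,0,0,0,0],
  [0,-0.4,0,0,0,0],
  [0,-0.8,0,0,0,0],
  [0,-0.9,0,0,0,0],
  [0,-0.9,0,0,0,0],
  [0,0,0,0,0,0],
], jaw=0.0)

```text
clock: 13.45
eef_pos: [554.7, -329.4, 181.6]
tool_rot: [-1.575, -0.007, 0.014]
force: [-0.7, -0.5, -1.0]
width: 42.4
```

>>> apply_moves([
  [0,0,0.94,0,0,0],
  [0,0,1,0,0,0],
  [0,0,1,0,0,0],
  [0,0,1,0,0,0],
  [0,0,1,0,0,0],
  [0,0,1,0,0,0],
  [0,0,1,0,0,0],
  [0,0,1,0,0,0],
  [0,0,1,0,0,0],
  [0,0,1,0,0,0],
  [0,0,0.8,0,0,0],
  [0,0,0.4,0,0,0],
])

```text
clock: 14.95
eef_pos: [545.5, 119.6, 176.9]
tool_rot: [-1.57, 0.001, 0.017]
force: [0.6, -1.1, 0.5]
width: 42.4
```

>>> apply_moves([
  [0,0,0,0,0,0],
  [0,0.7,0,0,0,0],
  [0,0.7,0,0,0,0],
  [0,0,0,0,0,0],
  [0,0,0,0,0,0],
])

```text
clock: 15.58
eef_pos: [546.9, 116.3, 121.9]
tool_rot: [-1.571, -0.001, 0.012]
force: [-0.4, -0.4, -0.1]
width: 43.1
```

Run:
```python
from h import *
s=read_state();print(s['eef_pos'],s['tool_rot'])
im=get_image('wrist')[...,::-1];sc=get_image('scene')[...,::-1]
big=np.hstack([im[:,100:400],cv2.resize(sc[130:310,50:270],(470,384))])
cv2.imwrite('pics/w6.png',big)
```

```text
[546.87525333 116.26728978 121.88680833] [-1.57120516e+00 -1.07995969e-03  1.23941288e-02]
```

View pics/w6.png

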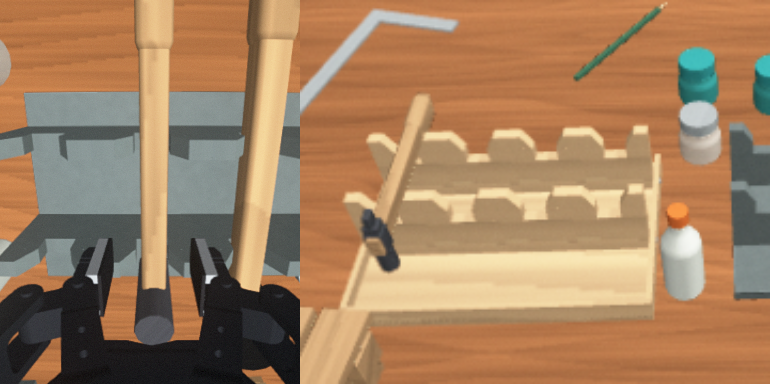

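>>> apply_moves([
  [0,0.6,0.03,0,0,0],
  [0,0.5,0,0,0,0],
  [0,0.35,0,0,0,0],
  [0,0.15,0,0,0,0],
  [0,0,0,0,0,0],
  [0,0,0,0,0,0],
])

```text
clock: 16.42
eef_pos: [546.6, 118.8, 57.7]
tool_rot: [-1.571, -0.001, 0.014]
force: [0.3, -0.0, -0.3]
width: 42.7
```

>>> apply_moves([
  [0,0,0,0,0,0],
  [0,0,0,0,0,0],
  [0,0,0,0,0,0],
  [0,0,0,0,0,0],
  [0,0,0,0,0,0],
  [0,0,0,0,0,0],
], jaw=-1)

```text
clock: 17.18
eef_pos: [546.5, 118.7, 57.7]
tool_rot: [-1.571, -0.001, 0.014]
force: [-1.2, -1.4, 6.3]
width: 17.2
```

>>> apply_moves([
  [0,-0.2,0,0,0,0],
  [0,-0.3,0,0,0,0],
  [0,-0.5,0,0,0,0],
  [0,-0.5,0,0,0,0],
  [0,-0.5,0,0,0,0],
  [0,-0.5,0,0,0,0],
  [0,-0.5,0,0,0,0],
  [0,0,0,0,0,0],
  [0,0,0,0,0,0],
])

```text
clock: 18.3
eef_pos: [545.4, 118.6, 176.6]
tool_rot: [-1.571, 0.001, 0.014]
force: [-0.8, 0.9, -3.3]
width: 17.0
```

Run:
```python
from h import *
s=read_state();print(s['eef_pos'],s['tool_rot'],s['force'],s['torque'])
o=level(18);print(o[::3].round(1))
```

```text
[545.4267763  118.62929178 176.59680423] [-1.57098962e+00  1.24996102e-03  1.42453838e-02] [-0.76238479  0.90850181 -3.34213887] [0.01534192 0.07868257 0.0174537 ]
[[-80.   16.9  -0.5]
 [-75.7  17.1  -0.4]
 [-71.3  17.3  -0.4]
 [-66.7  17.2  -0.1]
 [-62.1  17.   -0.2]
 [-57.4  17.2  -0.2]
 [-52.5  17.1   0.1]
 [-47.5  16.9  -0. ]
 [-42.4  17.1   0.1]
 [-37.1  17.4   0.1]
 [-31.7  16.8   0.2]
 [-26.1  17.1   0.3]
 [-20.3  17.3   0.4]
 [-14.3  16.7   0.5]
 [ -8.1  17.    0.6]
 [ -1.7  16.8   0.4]
 [  4.9  16.7   0.8]
 [ 11.8  17.9   0.9]]
```

>>> apply_moves([
  [0,0,-0.4,0,0,0],
  [0,0,-0.8,0,0,0],
  [0,0,-1,0,0,0],
  [0,0,-1,0,0,0],
  [0,0,-1,0,0,0],
  [0,0,-1,0,0,0],
  [0,0,-1,0,0,0],
  [0,0,-1,0,0,0],
  [0,0,-1,0,0,0],
  [0,0,-0.8,0,0,0],
  [0,0,-0.36,0,0,0],
  [0,0,0,0,0,0],
])

```text
clock: 19.85
eef_pos: [550.5, -256.7, 176.5]
tool_rot: [-1.571, 0.001, 0.012]
force: [0.8, -0.3, -4.2]
width: 16.7
```

>>> apply_moves([
  [0,0,0,0,0,0],
  [0,0.4,0,0,0,0],
  [0,0.5,0,0,0,0],
  [0,0.4,0,0,0,0],
  [0,0.3,0,0,0,0],
  [0,0,0,0,0,0],
  [0,0,0,0,0,0],
])

```text
clock: 20.72
eef_pos: [551.9, -255.8, 113.5]
tool_rot: [-1.571, -0.001, 0.014]
force: [-0.1, 0.8, -1.8]
width: 17.3
```

>>> apply_moves([
  [0,0.35,0,0,0,0],
  [0,0.35,0,0,0,0],
  [0,0.25,0,0,0,0],
  [0,0.15,0,0,0,0],
  [0,0.1,0,0,0,0],
  [0,0.1,0,0,0,0],
  [0,0,0,0,0,0],
])

```text
clock: 21.6
eef_pos: [551.4, -255.6, 61.0]
tool_rot: [-1.571, 0.0, 0.014]
force: [0.2, -0.6, -3.9]
width: 17.1
```

>>> apply_moves([
  [0,0.04,0,0,0,0],
  [0,0.03,0,0,0,0],
  [0,0,0,0,0,0],
])

```text
clock: 21.98
eef_pos: [551.4, -255.6, 58.3]
tool_rot: [-1.571, 0.0, 0.014]
force: [-1.0, 0.6, -3.1]
width: 17.1
```

>>> apply_moves([
  [0,0.02,0,0,0,0],
  [0,0.02,0,0,0,0],
  [0,0,0,0,0,0],
])

```text
clock: 22.35
eef_pos: [551.5, -255.7, 57.8]
tool_rot: [-1.571, -0.0, 0.014]
force: [-2.0, 2.9, 5.8]
width: 17.2
```

>>> apply_moves([
  [0,0,0,0,0,0],
  [0,0,0,0,0,0],
  [0,0,0,0,0,0],
  [0,0,0,0,0,0],
  [0,-0.4,0,0,0,0],
  [0,-0.8,0,0,0,0],
  [0,-0.9,0,0,0,0],
  [0,-0.9,0,0,0,0],
  [0,0,0,0,0,0],
], jaw=0.0)

```text
clock: 23.48
eef_pos: [553.7, -256.8, 180.9]
tool_rot: [-1.574, -0.007, 0.014]
force: [0.6, 0.3, -0.5]
width: 42.4
```

>>> apply_moves([
  [0,0,0.88,0,0,0],
  [0,0,1,0,0,0],
  [0,0,1,0,0,0],
  [0,0,1,0,0,0],
  [0,0,1,0,0,0],
  [0,0,1,0,0,0],
  [0,0,1,0,0,0],
  [0,0,1,0,0,0],
  [0,0,1,0,0,0],
  [0,0,1,0,0,0],
  [0,0,0.8,0,0,0],
  [0,0,0.4,0,0,0],
])

```text
clock: 24.98
eef_pos: [544.4, 189.6, 176.4]
tool_rot: [-1.57, 0.001, 0.017]
force: [0.1, -0.8, -0.5]
width: 42.4
```

>>> apply_moves([
  [0,0,0,0,0,0],
  [0,0.7,0,0,0,0],
  [0,0.7,0,0,0,0],
  [0,0,0,0,0,0],
  [0,0,0,0,0,0],
])

```text
clock: 25.6
eef_pos: [545.9, 186.3, 121.5]
tool_rot: [-1.571, -0.001, 0.012]
force: [0.3, 1.3, 0.2]
width: 42.6
```

Run:
```python
from h import *
s=read_state();print(s['eef_pos'],s['tool_rot'])
im=get_image('wrist')[...,::-1];sc=get_image('scene')[...,::-1]
big=np.hstack([im[:,100:400],cv2.resize(sc[130:310,50:270],(470,384))])
cv2.imwrite('pics/w7.png',big)
```

```text
[545.89760237 186.333538   121.49379003] [-1.57110751e+00 -9.47094159e-04  1.24886870e-02]
```

View pics/w7.png

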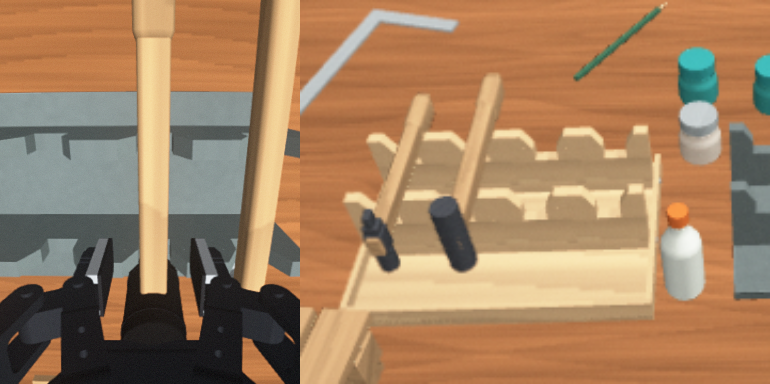

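>>> apply_moves([
  [0,0.6,0.03,0,0,0],
  [0,0.5,0,0,0,0],
  [0,0.35,0,0,0,0],
  [0,0.15,0,0,0,0],
  [0,0,0,0,0,0],
  [0,0,0,0,0,0],
])

```text
clock: 26.45
eef_pos: [545.7, 188.9, 57.3]
tool_rot: [-1.57, -0.001, 0.014]
force: [0.1, 0.2, -0.0]
width: 42.8
```

>>> apply_moves([
  [0,0,0,0,0,0],
  [0,0,0,0,0,0],
  [0,0,0,0,0,0],
  [0,0,0,0,0,0],
  [0,0,0,0,0,0],
  [0,0,0,0,0,0],
], jaw=-1)

```text
clock: 27.2
eef_pos: [545.5, 188.7, 57.4]
tool_rot: [-1.571, -0.001, 0.014]
force: [-0.8, -0.2, 6.2]
width: 19.4
```

>>> apply_moves([
  [0,-0.2,0,0,0,0],
  [0,-0.3,0,0,0,0],
  [0,-0.5,0,0,0,0],
  [0,-0.5,0,0,0,0],
  [0,-0.5,0,0,0,0],
  [0,-0.5,0,0,0,0],
  [0,-0.5,0,0,0,0],
  [0,0,0,0,0,0],
  [0,0,0,0,0,0],
])

```text
clock: 28.32
eef_pos: [544.5, 188.6, 176.2]
tool_rot: [-1.571, 0.001, 0.014]
force: [0.6, -0.2, -3.7]
width: 19.1
```

Run:
```python
from h import *
s=read_state();print(s['eef_pos'],s['tool_rot'],s['force'],s['torque'])
o=level(20);print(o[::4].round(1))
```

```text
[544.48991885 188.57572293 176.19136906] [-1.57109104e+00  1.14396057e-03  1.42628158e-02] [ 0.55350043 -0.2084243  -3.66741028] [ 0.03235939  0.06787195 -0.08734886]
[[-80.   19.1  -0.5]
 [-74.2  18.7  -0.4]
 [-68.3  19.   -0.3]
 [-62.1  19.3  -0.2]
 [-55.8  18.9  -0.2]
 [-49.2  19.2  -0.1]
 [-42.4  19.2  -0.2]
 [-35.3  19.1   0.2]
 [-28.   19.5   0.3]
 [-20.3  19.    0.4]
 [-12.3  18.6   0.5]
 [ -3.9  19.    0.6]
 [  4.9  18.5   0.8]
 [ 14.2  19.    0.9]]
```

>>> apply_moves([
  [0,0,-0.4,0,0,0],
  [0,0,-0.8,0,0,0],
  [0,0,-1,0,0,0],
  [0,0,-1,0,0,0],
  [0,0,-1,0,0,0],
  [0,0,-1,0,0,0],
  [0,0,-1,0,0,0],
  [0,0,-1,0,0,0],
  [0,0,-1,0,0,0],
  [0,0,-0.8,0,0,0],
  [0,0,-0.31,0,0,0],
  [0,0,0,0,0,0],
])

```text
clock: 29.88
eef_pos: [549.7, -184.3, 176.2]
tool_rot: [-1.57, 0.001, 0.012]
force: [-0.5, 1.5, -3.5]
width: 19.2
```

>>> apply_moves([
  [0,0,0,0,0,0],
  [0,0.4,0,0,0,0],
  [0,0.5,0,0,0,0],
  [0,0.4,0,0,0,0],
  [0,0.3,0,0,0,0],
  [0,0,0,0,0,0],
  [0,0,0,0,0,0],
])

```text
clock: 30.75
eef_pos: [550.9, -183.8, 113.1]
tool_rot: [-1.571, -0.001, 0.014]
force: [-0.1, -0.4, -2.4]
width: 18.8
```

>>> apply_moves([
  [0,0.35,0,0,0,0],
  [0,0.35,0,0,0,0],
  [0,0.25,0,0,0,0],
  [0,0.15,0,0,0,0],
  [0,0.1,0,0,0,0],
  [0,0.1,0,0,0,0],
  [0,0,0,0,0,0],
])

```text
clock: 31.62
eef_pos: [550.4, -183.6, 60.6]
tool_rot: [-1.571, 0.0, 0.014]
force: [0.4, -0.3, -2.9]
width: 19.0
```

>>> apply_moves([
  [0,0.04,0,0,0,0],
  [0,0.03,0,0,0,0],
  [0,0,0,0,0,0],
])

```text
clock: 32.0
eef_pos: [550.4, -183.6, 57.9]
tool_rot: [-1.571, -0.0, 0.014]
force: [-0.7, 0.2, -3.3]
width: 19.1
```

>>> apply_moves([
  [0,0.02,0,0,0,0],
  [0,0.02,0,0,0,0],
  [0,0,0,0,0,0],
])

```text
clock: 32.38
eef_pos: [550.5, -183.7, 57.4]
tool_rot: [-1.571, -0.0, 0.014]
force: [-3.7, 0.5, 6.7]
width: 19.2
```

>>> apply_moves([
  [0,0,0,0,0,0],
  [0,0,0,0,0,0],
  [0,0,0,0,0,0],
  [0,0,0,0,0,0],
  [0,-0.4,0,0,0,0],
  [0,-0.8,0,0,0,0],
  [0,-0.9,0,0,0,0],
  [0,-0.9,0,0,0,0],
  [0,0,0,0,0,0],
], jaw=0.0)

```text
clock: 33.5
eef_pos: [552.7, -184.4, 180.3]
tool_rot: [-1.573, -0.007, 0.014]
force: [0.3, 0.1, -0.9]
width: 42.8
```

>>> apply_moves([
  [0.03,0,0.92,0,0,0],
  [0,0,1,0,0,0],
  [0,0,1,0,0,0],
  [0,0,1,0,0,0],
  [0,0,1,0,0,0],
  [0,0,1,0,0,0],
  [0,0,1,0,0,0],
  [0,0,1,0,0,0],
  [0,0,1,0,0,0],
  [0,0,1,0,0,0],
  [0,0,0.8,0,0,0],
  [0,0,0.4,0,0,0],
])

```text
clock: 35.0
eef_pos: [544.4, 263.2, 175.9]
tool_rot: [-1.57, 0.001, 0.017]
force: [0.1, 0.2, -0.6]
width: 42.5
```

>>> apply_moves([
  [0,0,0,0,0,0],
  [0,0.7,0,0,0,0],
  [0,0.7,0,0,0,0],
  [0,0,0,0,0,0],
  [0,0,0,0,0,0],
])

```text
clock: 35.62
eef_pos: [546.2, 260.0, 121.2]
tool_rot: [-1.571, -0.001, 0.013]
force: [-0.1, 0.0, 1.2]
width: 42.6
```

Run:
```python
from h import *
s=read_state();print(s['eef_pos'],s['tool_rot'])
im=get_image('wrist')[...,::-1];sc=get_image('scene')[...,::-1]
big=np.hstack([im[:,100:400],cv2.resize(sc[130:310,50:270],(470,384))])
cv2.imwrite('pics/w8.png',big)
```

```text
[546.2079727  260.03825191 121.20463167] [-1.57095735e+00 -1.13663790e-03  1.25686269e-02]
```

View pics/w8.png

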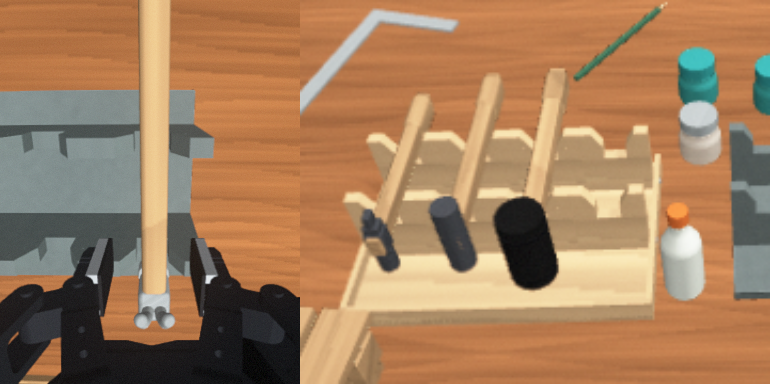

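>>> apply_moves([
  [0,0.6,0.03,0,0,0],
  [0,0.5,0,0,0,0],
  [0,0.35,0,0,0,0],
  [0,0.14,0,0,0,0],
  [0,0,0,0,0,0],
  [0,0,0,0,0,0],
])

```text
clock: 36.48
eef_pos: [545.8, 262.5, 57.4]
tool_rot: [-1.57, -0.001, 0.014]
force: [0.2, -0.0, -0.6]
width: 42.7
```

>>> apply_moves([
  [0,0,0,0,0,0],
  [0,0,0,0,0,0],
  [0,0,0,0,0,0],
  [0,0,0,0,0,0],
  [0,0,0,0,0,0],
  [0,0,0,0,0,0],
], jaw=-1)

```text
clock: 37.22
eef_pos: [545.7, 262.4, 57.4]
tool_rot: [-1.57, -0.001, 0.014]
force: [-0.7, -1.0, 5.8]
width: 17.1
```

>>> apply_moves([
  [0,-0.2,0,0,0,0],
  [0,-0.3,0,0,0,0],
  [0,-0.5,0,0,0,0],
  [0,-0.5,0,0,0,0],
  [0,-0.5,0,0,0,0],
  [0,-0.5,0,0,0,0],
  [0,-0.5,0,0,0,0],
  [0,0,0,0,0,0],
  [0,0,0,0,0,0],
])

```text
clock: 38.35
eef_pos: [544.6, 262.1, 176.1]
tool_rot: [-1.571, 0.001, 0.014]
force: [-1.0, -0.8, -3.2]
width: 17.2
```

Run:
```python
from h import *
s=read_state();print(s['eef_pos'],s['tool_rot'],s['force'],s['torque'])
o=level(20);print(o[::4].round(1))
```

```text
[544.6117592  262.09386806 176.10538995] [-1.57129439e+00  1.28236626e-03  1.42287816e-02] [-1.00100561 -0.80487552 -3.19023316] [-0.02795078  0.09544113 -0.02189201]
[[-72.7  17.3  -0.4]
 [-66.7  17.2  -0.1]
 [-33.5  17.5   0.2]
 [-26.   17.1   0.3]
 [-16.3  17.5   0.4]
 [ -8.1  17.    0.6]
 [  0.5  16.9   0.5]
 [  9.5  16.9   0.8]]
```

>>> apply_moves([
  [0,0,-0.4,0,0,0],
  [0,0,-0.8,0,0,0],
  [0,0,-1,0,0,0],
  [0,0,-1,0,0,0],
  [0,0,-1,0,0,0],
  [0,0,-1,0,0,0],
  [0,0,-1,0,0,0],
  [0,0,-1,0,0,0],
  [0,0,-1,0,0,0],
  [0,0,-0.8,0,0,0],
  [0,0,-0.34,0,0,0],
  [0,0,0,0,0,0],
])

```text
clock: 39.9
eef_pos: [550.0, -112.2, 176.4]
tool_rot: [-1.571, 0.001, 0.012]
force: [-0.7, 0.7, -4.0]
width: 17.1
```

>>> apply_moves([
  [0,0,0,0,0,0],
  [0,0.4,0,0,0,0],
  [0,0.5,0,0,0,0],
  [0,0.4,0,0,0,0],
  [0,0.3,0,0,0,0],
  [0,0,0,0,0,0],
  [0,0,0,0,0,0],
])

```text
clock: 40.78
eef_pos: [551.0, -111.3, 113.0]
tool_rot: [-1.571, -0.001, 0.014]
force: [-0.3, -0.2, -2.3]
width: 16.8
```

>>> apply_moves([
  [0,0.35,0,0,0,0],
  [0,0.35,0,0,0,0],
  [0,0.25,0,0,0,0],
  [0,0.15,0,0,0,0],
  [0,0.1,0,0,0,0],
  [0,0.1,0,0,0,0],
  [0,0,0,0,0,0],
])

```text
clock: 41.65
eef_pos: [550.5, -111.2, 60.6]
tool_rot: [-1.571, 0.0, 0.014]
force: [-0.1, -0.6, -3.0]
width: 17.5
```

>>> apply_moves([
  [0,0.04,0,0,0,0],
  [0,0.03,0,0,0,0],
  [0,0,0,0,0,0],
])

```text
clock: 42.02
eef_pos: [550.6, -111.2, 57.9]
tool_rot: [-1.571, 0.0, 0.014]
force: [-0.1, 0.7, -2.9]
width: 17.1
```

>>> apply_moves([
  [0,0.02,0,0,0,0],
  [0,0.02,0,0,0,0],
  [0,0,0,0,0,0],
])

```text
clock: 42.4
eef_pos: [550.7, -111.3, 57.3]
tool_rot: [-1.571, -0.001, 0.014]
force: [-3.3, 0.0, 6.6]
width: 17.3
```

>>> apply_moves([
  [0,0,0,0,0,0],
  [0,0,0,0,0,0],
  [0,0,0,0,0,0],
  [0,0,0,0,0,0],
  [0,-0.4,0,0,0,0],
  [0,-0.8,0,0,0,0],
  [0,-0.9,0,0,0,0],
  [0,-0.9,0,0,0,0],
  [0,-1,0,0,0,0],
  [0,-1,0,0,0,0],
  [0,-1,0,0,0,0],
  [0,-0.5,0,0,0,0],
], jaw=0.0)

```text
clock: 43.9
eef_pos: [551.2, -111.5, 320.0]
tool_rot: [-1.572, -0.005, 0.014]
force: [-0.2, 0.7, -0.3]
width: 42.7
```

>>> apply_moves([
  [0,0,-1,0,0,0],
  [0,0,-1,0,0,0],
  [0,0,-0.7,0,0,0],
  [0,0,0,0,0,0],
  [0,0,0,0,0,0],
  [0,0,0,0,0,0],
])

```text
clock: 44.65
eef_pos: [552.4, -217.5, 316.6]
tool_rot: [-1.57, -0.0, 0.016]
force: [0.4, -0.5, 0.4]
width: 43.1
```

Run:
```python
from h import *
s=read_state();print(s['eef_pos'],s['force'])
c=calibration('wrist');im=get_image('wrist')[...,::-1];sc=get_image('scene')[...,::-1]
cv2.imwrite('pics/w9full.png',im);np.save('w9.npy',c)
big=np.hstack([im[:,100:450],cv2.resize(sc[130:310,50:256],(440,384))])
cv2.imwrite('pics/w9.png',big)
```

```text
[ 552.37018208 -217.47969882  316.60328249] [ 0.44801072 -0.51442231  0.40797647]
```

View pics/w9.png

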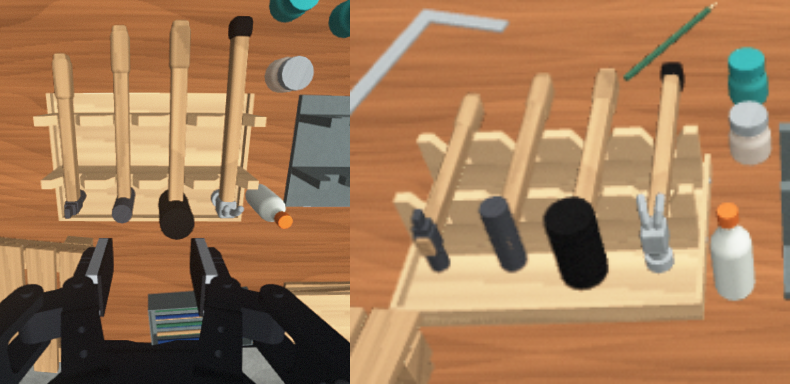

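Run:
```python
from h import *
c=np.load('w9.npy',allow_pickle=True).item()
print('mallet head, round head',ray('wrist',[(276,221),(223,210)],118,c).round(1))
a=cv2.imread('pics/scene0.png');b=get_image('scene')[...,::-1]
for n,(x0,y0,x1,y1) in dict(glue=(218,224,242,272),jar=(226,178,248,208)).items():
    d=cv2.absdiff(a[y0:y1,x0:x1],np.ascontiguousarray(b)[y0:y1,x0:x1]).max(2);print(n,'median',np.median(d),'p95',np.percentile(d,95))
s=read_state();print(s['clock'],s['force'],s['qd'].round(3))
print(finish_job())
```

```text
mallet head, round head [[ 622.6 -183.7  118. ]
 [ 608.5 -251.9  118. ]]
glue median 7.0 p95 10.0
jar median 8.0 p95 10.0
44.8 [ 0.55605568 -0.56958256  0.93227043] [ 0.005  0.001  0.005 -0.003  0.001 -0.002  0.001]
the job is handed in; nothing more can be done
None
```

I moved all four tools from the grey rack into the plywood rack, and they stand in the same left-to-right order: claw, mallet, round, pin. Each was lowered in small steps until the force showed it resting in its notches, and only then released. The job was handed in at 44.8 s of the 109 s.

**Final pictures:** all four handles lie in the front and back notches, with the heads behind the back board and the same way up as before.

**Head positions:** I measured two heads after placing. The mallet's is at x ≈ 623 mm and the round hammer's at x ≈ 609 mm, where I expected about 625 and 615 mm. That puts the round head about 6 mm nearer the board than planned. It still showed as clear, given the nominal 13 mm clearance and the coarse pixel reading. The pin and claw heads were checked by eye only.

**Glue bottle and jar:** both look unmoved. The scene pictures from before and after differ in those areas only by a slight overall shift in brightness.

**Handle level while carried:** width readings stayed nearly constant along each handle, so droop was small. The first hammer (pin) read slightly lower toward the head, within measuring noise.

No check failed, and at the end the gripper was open and well clear of everything.

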